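# Hang the pipette cradle on the sloping rack and lock it

## Task

Hang the loose pipette cradle on the sloping white panel: pass its keyhole over the screw head, flat against the panel, and slide it down the slope until the screw is fully home in the narrow end of the slot and the cradle hangs straight. Then turn the steel retaining bar fully over, across the cradle's top edge, so that the cradle cannot be lifted off, and let go. Leave everything else on the bench where it is.

Things in the scene. Friction and masses are not known exactly. Their poses are not given: they have to be found in the camera images.
- cradle: (All sizes in mm.) Loose pipette cradle, 180 g, lying on its back at the start: aluminium plate 122 x 70 x 5 with a keyhole, grey plastic fin and fork in front. Origin on the plate's back face, on its centre line; x to its top end, z out of its front (up as it lies). Plate: x -58 to 64, y -35 to 35, z 0 to 5. Fork at the bottom end: x -52 to -44, y -32 to 32, rising to z 52.
- fin (a point): Middle of the cradle's grip fin (in mm: cradle x -20, y 0, z 34); axes as the cradle's. The fin is 14 thick in y, runs from cradle x -44 to 0 and rises from the plate to z 47. Hold the cradle by the fin's two flat sides.
- opening (a point): Centre of the keyhole's octagonal opening, 28 mm across flats, on the cradle's back face (cradle x 22, y 0, z 0); axes as the cradle's. A slot 12 wide leads from it towards +x (the top).
- slot_end (a point): Middle of the narrow slot's closed end, on the back face (in mm: cradle x 46, y 0, z 0), 24 from the opening's centre; the slot ends square 6 beyond it. Axes as the cradle's. With the cradle home, this point lies 2 below the screw axis (the neck has 2 of play on each side).
- panel: Fixed white panel of the rack, in mm 320 up the slope x 240 wide. Origin in the middle of its face; x up the slope, y to the left across it, z out of the face. The face slopes 42 degrees (0.733 rad) to the bench and rises away towards the left (+y) side of the bench; it faces right. A lip 10 high runs along the bottom edge. The small flat discs in the corners are not the screw.
- screw (a point): Foot of the fixed steel screw on the panel face (in mm: panel x 20, y -30, z 0); axes as the panel's. It stands along z: neck 8 in diameter from z 0 to 8, head 18 in diameter from z 8 to 12. The home cradle's back face lies flat on the panel.
- latch_pivot (a point): Pivot of the steel retaining bar on the panel face, 27 mm up the slope and 80 to the left of the screw; axes as the panel's. The bar turns about z; it is 12 wide, reaches 95 from the pivot and lies 1 to 11 off the face.
- latch (a joint): Angle of the retaining bar, rad. 0: open, pointing straight up the slope from its pivot; grows clockwise as seen facing the panel, to a stop at 1.571: shut, pointing right, across the panel 5 mm above the top edge of the home cradle. Stays where it is left (friction 0.08 N m: about 1 N at the post moves it).
- latch_post (a point): Point on the bar's round black handle post, 85 mm from the pivot along the bar and 36 off the face. The post is 12 in diameter and stands at right angles to the panel, from 10 to 46 off its face. x runs along the bar from pivot to free end, z out of the face.
- blank: Bystander, to be left alone (sizes in mm): plain flat aluminium blanking plate, 120 x 70 x 5, no keyhole and no fin, lying on the bench. Origin at the underside, in its middle.
- tube_rack: Bystander, to be left alone (sizes in mm): yellow tube rack, 90 x 200 x 30 high (tubes to 43), lying on the bench. Origin at the underside, in its middle.
- black_rack: Bystander, to be left alone (sizes in mm): black 96-hole rack, 85 x 125 x 26 high. Origin at the underside, in its middle.
- tip_box: Bystander, to be left alone (sizes in mm): blue pipette-tip box with white lid, 85 x 125 x 85 high. Origin at the underside, in its middle.
- bottle: Bystander, to be left alone (sizes in mm): white bottle with blue cap, 70 in diameter, 150 high. Origin at the underside, in its middle.
- pipette: Bystander, to be left alone (sizes in mm): black and grey hand pipette lying along its x, about 270 long, 40 wide, 26 high. Origin at the underside, near its middle.
- marker: Bystander, to be left alone (sizes in mm): marker pen lying along its x, 130 long, 16 thick. Origin at the underside, near its middle.
Mind the look-alikes: they are no part of the job. What is shaped like the cradle but green is not meant.

How it is judged:
By the outcome, as a careful person would: the job done as asked, in the order asked, and still so for the second after the job is handed in, with the robot touching nothing.
It also fails if it takes over 48 s, if anything falls off the work surface, if the arm or the gripper's body presses on something with over 40 N, if the wrist force passes 120 N, or if a joint passes its speed limit or range.

## Robot

A 6-joint arm with a two-finger parallel gripper is mounted at the origin on the work surface. World frame = base frame: x ahead of the robot, y to its left, z up, the work surface at z = 0. Lengths are in m, angles in degrees, forces in N, time in s.
With the tool pointing down it reaches from about 0.3 to 0.75 m from the base axis. Payload 8.5 kg.
Tool frame: the origin (TCP) lies midway between the tips of the shut fingers; the grasp point (between the pads) lies 19 mm behind it; z points along the fingers, y is the line along which they close (so a half turn about z gives the same grasp; the last joint's range is limited). The gripper opens to 85 mm and grips with 20 to 120 N. Pads are 22 mm wide; open, the fingers measure 114 mm over their backs; the gripper's body (76 mm by 85 mm) begins 54 mm behind the grasp point. The pads swing forward as they close: fully open they stand 13 mm farther back than shut.
Start: joints at [-82.065, 21.807, 74.336, -0, 83.858, -12.336], TCP at [0.191, -0.516, 0.231] pointing down, gripper open.
Joint ranges: [-178.18, 178.18], [-50.72, 133.34], [12.68, 142.11], [-81.47, 261.47], [9.98, 163.14], [-165.26, 165.26]. Speed limits (degrees/s): [136.94, 136.94, 180, 180, 180, 180].

## Interface

Orientations are given as a 3x3 rotation matrix whose columns are the frame's x, y, z axes.
In Python, from rig import env, viewer, recognise, pinpoint gives the robot as it stands.
- The arm moves only by the tool move_arm, never from a script. Its argument "plan" is text: rows parted by semicolons, each of 7 numbers parted by spaces: the shift along the tool's x, y, z in m, then the turn, a rotation vector about the tool's x, y, z in rad, then the finger opening in m, from 0 to 0.0854. A call has 1 to 12 rows; each row shifts and turns the commanded pose from where the row before left it, along the tool's axes as they then stand; what a row does not reach is not made up. A row lasts 1/8 s, in which the tool goes at most 62.5 mm and 10.7 degrees, less where a joint would pass 70% of its speed; a pose out of reach is approached as far as the arm can. A call is refused whole if a number of a shift passes 0.0625 or a number of a turn 0.188, either way. A call with a gripper value outside its range is refused whole. The fingers move at their own pace and stop on an object; "grip_force" is the grip in N (left out, the last holds). Time passes only in rows, so rows that do not move let the fingers close. It gives the time, the measured TCP pose, the force, the opening and the grip force at its end, in the units of the state.
- env.observe(): the state, without advancing time (a new reading comes with each control period).
- viewer.get_image(name): name is "side" or "top"; returns (picture, depth): 420x560x3 uint8, red, green, blue; 420x560 float32, m along the optical axis (not along the pixel's ray), 0 where there is no reading.
- viewer.calibration(name): a dict with "fx", "fy", "cx", "cy" (pixels), "R" (3x3) and "t" (3): a world point X has camera coordinates R X + t. Camera axes: x right, y down, z forward; pixel columns grow to the right and rows downward; lengths in m; the calibration is good to about 2 mm. A picture is of the moment at which its call begins. calibration takes no time and is no camera call.
- env.close_job(): hands the job in; it is judged then, once.
Trained networks look in the newest picture that a camera, given by its name, has taken for a name from the list of things; names that differ only in an ending like _2 or _b are one class to them, and where a whole thing is asked for, a point or a joint stands for the part that bears it (a point fixed in the world has none). Each returns a list of dicts, best first, with "conf" (0 to 1); they miss things now and then, are a little off and sometimes report something else, mostly with a low value. They report only what shows in the picture. A call takes as long as a camera call. They do not tell look-alikes from the thing itself.
- recognise(camera, name): "extent" ([centre column, centre row, width, height] in pixels, round what is visible of it).
- pinpoint(camera, name): "pixel" ([column, row] in pixels: a listed point, or the origin of a listed thing).
The state is a dict: "time_s": time; "q": joint angles; "qvel": joint speeds; "joint_efforts": joint torques, N m; "position": TCP position; "tool_rot": TCP orientation; "ft_force": force on the tool from outside, world axes, zero at the start; "wrist_torque": the same for the moment, N m; "grip_width": finger opening in m; "gripper_force": force on a finger pad.
Only numpy, scipy, OpenCV 4.12 (cv2) and the standard library are available. Lean on these libraries where they do the work, as an engineer would, in place of code of your own. Each camera call takes 0.05 s, during which the arm holds its last target. There are 200 camera calls.

## Working session

There is one attempt and no reset: what is moved stays moved. The work goes in short steps, Python scripts to look and compute and a tool call to move; the robot and the scene stay as the last step left them, time stands still between calls to the robot, and variables do not carry over. Pictures are saved under pics/ and viewed, at most 10 in all, crops included, and the job is handed in when it is done.

Besides the shell and the picture viewer there is one more tool, called after ">>>" as a command line: name --argument value ..., lists and objects as JSON in quotes. move_arm: Moves the arm, as the interface text tells. Its arguments: {"type":"object","properties":{"plan":{"type":"string"},"grip_force":{"type":"number"}},"required":["plan"]}

```bash
mkdir -p pics
cat > h.py <<'E'
import numpy as np, cv2
from rig import env, viewer, recognise, pinpoint
def snap(n,f=None):
    im,d=viewer.get_image(n)
    if f: cv2.imwrite('pics/'+f,im[:,:,::-1])
    return im,d
def ray(n,uv):
    c=viewer.calibration(n);R=np.array(c['R']);t=np.array(c['t'])
    return -R.T@t, R.T@np.array([(uv[0]-c['cx'])/c['fx'],(uv[1]-c['cy'])/c['fy'],1.])
def dep(n,uv,d):
    o,r=ray(n,uv);u,v=int(round(uv[0])),int(round(uv[1]))
    w=d[max(v-1,0):v+2,max(u-1,0):u+2];w=w[w>0]
    return o+r*np.median(w) if len(w) else None
def proj(n,X):
    c=viewer.calibration(n);p=np.array(c['R'])@X+np.array(c['t'])
    return np.array([c['fx']*p[0]/p[2]+c['cx'],c['fy']*p[1]/p[2]+c['cy']])
def tri(u1,u2,a='side',b='top'):
    o1,r1=ray(a,u1);o2,r2=ray(b,u2)
    k=np.linalg.lstsq(np.c_[r1,-r2],o2-o1,rcond=None)[0]
    p,q=o1+k[0]*r1,o2+k[1]*r2
    return (p+q)/2,np.linalg.norm(p-q)
E
python3 - <<'E'
from h import *
np.set_printoptions(precision=4,suppress=True)
for n in('side','top'):
    im,d=snap(n,n+'0.png')
    print(n,ray(n,(280,210)))
    for k in['cradle','fin','opening','slot_end','screw','latch_pivot','latch_post','panel','blank']:
        for r in pinpoint(n,k)[:3]: print(k,np.round(r['pixel'],1),round(r['conf'],2),dep(n,r['pixel'],d))
print(env.observe()['tool_rot'])
E
```

```text
side (array([0.2283, 0.9491, 1.114 ]), array([ 0.2064, -0.7261, -0.656 ]))
cradle [296.1 230.8] 0.92 [ 0.4914 -0.1881  0.0025]
cradle [319.7 328.9] 0.8 [0.323  0.1955 0.0105]
cradle [349.  161.7] 0.71 [ 0.3795 -0.665   0.0053]
fin [344.  156.5] 0.82 [ 0.4014 -0.647   0.0398]
fin [298.9 220.6] 0.78 [ 0.4852 -0.1994  0.0435]
fin [224.8 341.9] 0.59 [0.5595 0.3277 0.0406]
opening [351.2 161.7] 0.9 [ 0.3704 -0.6682  0.005 ]
opening [235.8 349.5] 0.9 [0.533  0.3201 0.0033]
opening [298.6 234.7] 0.81 [ 0.4781 -0.1723  0.0014]
slot_end [340.5 328.3] 0.93 [0.2663 0.171  0.0019]
slot_end [358.7 162.6] 0.81 [ 0.3381 -0.6667  0.0075]
slot_end [294.6 241.5] 0.69 [ 0.4828 -0.1335  0.0033]
screw [244.1 249.7] 0.65 [0.5482 0.1722 0.2479]
latch_pivot [262.7 257. ] 0.9 [0.5074 0.1407 0.1994]
latch_pivot [332.4 182.8] 0.21 [ 0.4157 -0.4679  0.0286]
panel [299.4 220. ] 0.41 [ 0.4836 -0.2     0.0462]
panel [253.1 192.7] 0.33 [ 0.6958 -0.3168  0.0321]
blank [242.2 230. ] 0.76 [ 0.6769 -0.1357  0.0051]
top (array([ 0.3765, -0.1144,  1.8625]), array([ 0.0732,  0.0092, -0.9973]))
cradle [347.2 300.1] 0.91 [ 
[... 326 characters left out ...]
ing [301.3 216.4] 0.81 [ 0.4908 -0.1717 -0.0012]
opening [310.3 214. ] 0.7 [ 0.4958 -0.2008  0.0492]
slot_end [450.1 261.5] 0.95 [ 0.334  -0.6839  0.0048]
slot_end [164.9 213.9] 0.86 [0.4999 0.306  0.0014]
slot_end [204.8 280.1] 0.69 [0.2701 0.1629 0.005 ]
screw [221.5 183.6] 0.97 [0.5851 0.0878 0.1737]
latch_pivot [213.1 207.7] 0.73 [0.5069 0.1118 0.1887]
latch_pivot [311.2 268.8] 0.67 [ 0.3094 -0.2044  0.0169]
latch_post [196.  191.9] 0.45 [0.5487 0.1534 0.2662]
panel [225.8 192.7] 0.77 [0.5592 0.0772 0.143 ]
blank [296.8 159.4] 0.68 [ 0.6914 -0.1565  0.0038]
blank [301.8 214.3] 0.56 [ 0.4982 -0.1735 -0.0029]
[[ 0.9381  0.3465  0.    ]
 [ 0.3465 -0.9381  0.    ]
 [ 0.     -0.     -1.    ]]
```

View pics/top0.png

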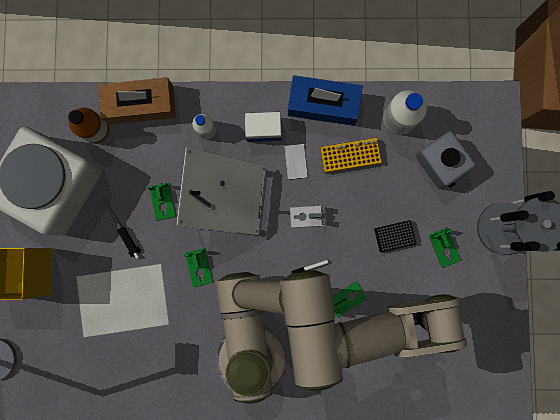

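View pics/side0.png

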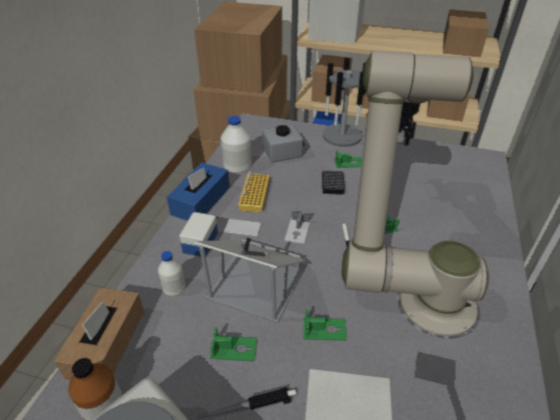

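Run:
```python
from h import *
np.set_printoptions(precision=4,suppress=True)
im,d=snap('top')
np.save('d.npy',d);np.save('im.npy',im)
a=cv2.resize(im[140:245,170:345],None,fx=4.5,fy=4.5,interpolation=cv2.INTER_CUBIC)
cv2.imwrite('pics/crop.png',a[:,:,::-1])
# panel plane
pts=[];uv=[]
for v in range(160,228,1):
  for u in range(186,262,1):
    if d[v,u]>0: pts.append(dep('top',(u,v),d));uv.append((u,v))
P=np.array(pts);m=np.ones(len(P),bool)
for _ in range(8):
    c=P[m].mean(0);n=np.linalg.svd(P[m]-c,full_matrices=False)[2][2];n*=np.sign(n[2]);r=(P-c)@n;m=abs(r)<.004
print('plane',c,n,m.sum(),len(P),r[m].std(),'slope',np.degrees(np.arccos(n[2])),'az',np.degrees(np.arctan2(n[1],n[0])))
# points off plane
for (u,v),p,e in zip(uv,P,r):
    if e>.008: print(u,v,round(e*1000),end=' | ')
print()
# cradle
for v in range(200,232,2): print(v,[int(round(1000*dep('top',(u,v),d)[2])) if d[v,u]>0 else -1 for u in range(286,342,2)])
```

```text
Traceback (most recent call last):
  File "h.py", line 11, in dep
    o,r=ray(n,uv);u,v=int(round(uv[0])),int(round(uv[1]))
        ~~~^^^^^^
  File "h.py", line 8, in ray
    c=viewer.calibration(n);R=np.array(c['R']);t=np.array(c['t'])
ValueError: time passes only in moves, steps and waits
```

View pics/crop.png

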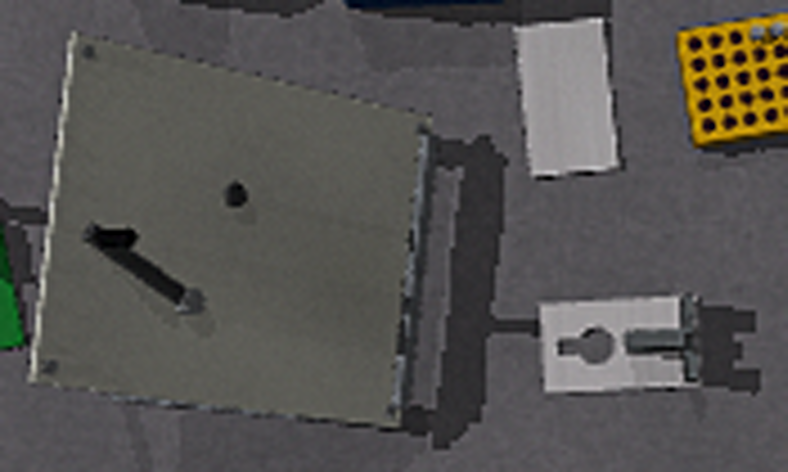

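```bash
python3 - <<'E'
s=open('h.py').read()
s=s.replace("def snap","C={n:viewer.calibration(n) for n in('side','top')}\ndef snap",1).replace("c=viewer.calibration(n)","c=C[n]")
s+='''
def cloud(n,d):
    c=C[n];R=np.array(c['R']);t=np.array(c['t']);v,u=np.mgrid[0:420,0:560]
    return (np.stack([(u-c['cx'])/c['fx']*d,(v-c['cy'])/c['fy']*d,d],-1)-t)@R
'''
open('h.py','w').write(s)
E
python3 - <<'E'
from h import *
np.set_printoptions(precision=4,suppress=True,linewidth=250)
d=np.load('d.npy');W=cloud('top',d)
v,u=np.mgrid[155:232,180:266];P=W[155:232,180:266].reshape(-1,3);uv=np.c_[u.ravel(),v.ravel()]
c0=np.array([.56,.077,.15]);n=np.array([0,-.67,.74]);m=abs((P-c0)@n)<.03
for _ in range(10):
    c=P[m].mean(0);n=np.linalg.svd(P[m]-c,full_matrices=False)[2][2];n*=np.sign(n[2]);r=(P-c)@n;m=(abs(r)<.004)&(P[:,2]>.03)
print('plane',c,n,m.sum(),len(P),r[m].std(),'slope',np.degrees(np.arccos(n[2])),'az',np.degrees(np.arctan2(n[1],n[0])))
yl=np.cross([0,0,1],-n);yl=np.cross(n,[0,0,1]);yl/=np.linalg.norm(yl);print(yl)
# up slope:
x=np.array([0,0,1])-n*n[2];x/=np.linalg.norm(x);y=np.cross(n,x);print('x',x,'y',y)
q=np.c_[(P-c)@x,(P-c)@y]
hull=cv2.minAreaRect((q[m]*1000).astype(np.float32));print('rect',hull)
print('ext',np.percentile(q[m],[0.5,99.5],axis=0))
k=(r>.006)&(r<.06)&(P[:,2]>.03)
for a,b,e in zip(uv[k],q[k]*1000,r[k]*1000): print(a,b.round(),round(e),end='|')
print()
for vv in range(202,230,2): print(vv,(W[vv,286:334:2,2]*1000).round().astype(int))
E
```

```text
plane [0.556  0.089  0.1559] [-0.0714 -0.6647  0.7437] 4311 6622 0.002143056431177055 slope 41.94958866101241 az -96.1300199201351
[-0.9943  0.1068  0.    ]
x [0.0794 0.7395 0.6685] y [-0.9943  0.1068 -0.    ]
rect ((-10.790435791015625, -1.7242660522460938), (328.0498352050781, 239.6964569091797), 0.6713828444480896)
ext [[-0.161  -0.1195]
 [ 0.1504  0.1166]]
[219 156] [  31. -115.] 6|[201 159] [ 98. -93.] 9|[217 159] [  37. -105.] 6|[191 160] [131. -83.] 6|[217 160] [  37. -101.] 7|[228 160] [  -4. -109.] 7|[205 161] [ 81. -90.] 6|[190 163] [136. -73.] 11|[199 163] [102. -80.] 6|[219 163] [ 28. -93.] 6|[234 163] [ -28. -104.] 10|[208 164] [ 69. -83.] 6|[242 164] [ -62. -107.] 7|[252 164] [-102. -114.] 9|[191 165] [130. -68.] 7|[243 166] [ -67. -101.] 7|[204 167] [ 82. -71.] 6|[227 167] [ -4. -86.] 6|[195 168] [114. -61.] 7|[220 168] [ 22. -78.] 6|[230 168] [-17. -85.] 6|[242 168] [-64. -94.] 6|[256 169] [-123. -101.] 7|[262 169] [-148. -106.] 7|[263 169] [-153. -106.] 6|[184 170] [153. -48.] 9|[220 170] [ 22. -72.] 7|[227 170] [ -6. -77.] 7|[264 170] [-154. -103.] 11|[265 170] [-15
[... 11488 characters left out ...]
862   27    5   -3   -5   -1    5]
216 [-1 -1 -2  5  8 -1 -3  1 -6 -6  9  9 45 43 45 40 45 49 32 -7 -1  3  7 -3]
218 [ 11  -3 -12   6  -2  -1   2  -5   9  -7  -6  -1   6   7   4   5  -4  11  40   2  -8  -4   8  -3]
220 [  -8    6    5    6    7    8   -2    2    0   -2   -3   11    6    3   13    7    3   -4 1862   50   -8   -4   -3   -2]
222 [ 7 -6  4  9  3  7 12  6  5 14  2 13 11 15  6  9  5  1 35 52  2 -3 -2 -1]
224 [ 1 -6 -4  9  2 -3  4  2 -1  5  7  6 -2  1 13  7  8  5 26  4 13  9 -2 -5]
226 [-11   2  -6   0   2   5  -1   4   9   6   7  -1   1   3   0   1   6   4  -6   1   1  -6  -2  -1]
228 [ -5   6   0   0   4 -10   0  -4  -8   0   0   0  -3   6  -9   6   2   4  -8  -9   5   2  -3  -3]
```

```bash
cat > geo.py <<'E'
from h import *
np.set_printoptions(precision=4,suppress=True,linewidth=200)
n=np.array([-.0714,-.6647,.7437]);n/=np.linalg.norm(n);c=np.array([.556,.089,.1559])
x=np.array([0,0,1])-n*n[2];x/=np.linalg.norm(x);y=np.cross(n,x)
def onplane(uv,h=0,N=n,C0=c):
    o,r=ray('top',uv);return o+r*(((C0-o)@N+h)/(r@N))
E
python3 - <<'E'
from geo import *
im=np.load('im.npy');g=im.mean(2)
# screw
w=g[176:192,214:232];bg=np.median(w);m=np.clip(bg-20-w,0,None);v,u=np.mgrid[176:192,214:232]
s=np.array([(m*u).sum(),(m*v).sum()])/m.sum();print('screw px',s,(m>0).sum())
S=onplane(s,.010)-.010*n;print('screw foot',S,'uv rel c',(S-c)@x*1e3,(S-c)@y*1e3)
# panel corners by mask
# cradle
sat=im.max(2).astype(int)-im.min(2)
M=((g>130)&(sat<40)).astype(np.uint8);M[:, :284]=0;M[:,323:]=0;M[:203]=0;M[232:]=0
print(M.sum());
E3=np.array([0,0,1.]);p0=np.array([0,0,.005])
v,u=np.nonzero(M)
row=lambda r:np.round(g[r,284:330]).astype(int)
for r in(209,216,224):print(row(r))
print(np.round(g[200:232,298]).astype(int))
# subpixel edges: along columns
top=[];bot=[];cen=[]
def cross(a,th):
    k=np.nonzero(a>th)[0];i,j=k[0],k[-1]
    return i-(a[i]-th)/(a[i]-a[i-1]), j+(a[j]-th)/(a[j]-a[j+1])
for U in range(293,319):
    a=g[200:233,U];i,j=cross(a,130);A=onplane((U,200+i),0,E3,p0);B=onplane((U,200+j),0,E3,p0);top.append(A);bot.append(B)
top,bot=map(np.array,(top,bot))
f1=np.polyfit(top[:,1],top[:,0],1);f2=np.polyfit(bot[:,1],bot[:,0],1)
print('edges',f1,f2,'angles',np.degrees(np.arctan([f1[0],f2[0]])),'width',(top-bot)[:,0].mean())
left=[]
for V in range(210,224):
    a=g[V,280:330];i,j=cross(a,130);left.append(onplane((280+i,V),0,E3,p0))
left=np.array(left);f3=np.polyfit(left[:,0],left[:,1],1);print('topedge',f3,np.degrees(np.arctan(f3[0])),left.mean(0))
# check projections
E
```

```text
screw px [222.1478 182.968 ] 23
screw foot [0.5884 0.0928 0.1624] uv rel c 9.750256083505572 -31.757572342039243
444
[ 83  86  87  83  83  74 161 162 158 156 153 159 158 156 158 158 158 160 158 158 158 158 159 155 158 156 152 156 158 155 155 158 157 154 153 163 175  47  78  77  81  48  47  49  49  49]
[ 79  81  83  84  83  79 108 158 165 132  29  61  65  73  80  84  84  85  85  85  80  76 117 165 126  58  76  80  81  82  86  83  84  81  94  91  93  92  36  41  68  62  51  51  52  49]
[ 86  87  85  83  80  79  55 158 159 156 151 154 159 156 156 157 157 157 157 159 158 158 158 157 154 154 157 138 141 145 138 138 142 140 141 136 144 153  35  19  26  82  52  46  48  47]
[ 79  85  84  83  86  82  75 164 157 158 156 157 155 164 174  92  80  78  98 174 163 159 156 159 156 159 172  48  84  87  90  89]
edges [-0.0576  0.5149] [-0.0601  0.4461] angles [-3.2978 -3.4381] width 0.06832799754064803
topedge [ 0.0594 -0.1621] 3.3980065900305325 [ 0.4901 -0.133   0.005 ]
```

>>> move_arm --plan "0 0 0 0 0 -0.16 0.085; 0 0 0 0 0 -0.16 0.085; 0 0 0 0 0 -0.16 0.085; 0 0 0 0 0 -0.16 0.085; 0 0 0 0 0 -0.16 0.085; 0 0 0 0 0 -0.16 0.085; 0 0 0 0 0 -0.16 0.085; 0 0 0 0 0 -0.156 0.085; 0.04 0.045 0 0 0 0 0.085; 0.04 0.045 0 0 0 0 0.085; 0.04 0.045 0 0 0 0 0.085; 0.04 0.045 0 0 0 0 0.085"

```text
time_s: 2.55
position: [0.3619, -0.3442, 0.2315]
tool_rot: [[-0.059, 0.998, 0.0], [0.998, 0.059, -0.0], [-0.0, 0.0, -1.0]]
ft_force: [0.1, -0.1, 0.1]
grip_width: 0.085
gripper_force: 0.0
```

>>> move_arm --plan "0.04 0.045 0 0 0 0 0.085; 0.04 0.045 0 0 0 0 0.085; 0.04 0.045 0.02 0 0 0 0.085; 0 0 0.03 0 0 0 0.085; 0 0 0.03 0 0 0 0.085; 0 0 0 0 0 0 0.085; 0 0 0 0 0 0 0.085"

```text
time_s: 3.42
position: [0.4883, -0.2189, 0.1528]
tool_rot: [[-0.059, 0.998, 0.001], [0.998, 0.059, -0.001], [-0.001, 0.001, -1.0]]
ft_force: [0.6, 0.2, -0.2]
grip_width: 0.085
gripper_force: 0.0
```

```bash
cat > st.py <<'E'
from geo import *
import sys
o=env.observe();p=np.array(o['position']);R=np.array(o['tool_rot'])
def st():
    print(o['time_s'],p,'\n',R,'\nq',np.round(o['q'],1),'F',np.round(o['ft_force'],1),'w',o['grip_width'],o['gripper_force'])
def to(T,Rt=None):
    print('shift(tool)',R.T@(np.array(T)-p))
    if Rt is not None: print('turn',cv2.Rodrigues(R.T@Rt)[0].ravel())
E
python3 - <<'E'
from st import *
st();to([.4933,-.217,.016],np.array([[-.0588,.998,0],[.998,.0588,0],[0,0,-1]]).T)
E
```

```text
3.425 [ 0.4883 -0.2189  0.1528] 
 [[-0.0587  0.9983  0.0014]
 [ 0.9983  0.0587 -0.001 ]
 [-0.0011  0.0013 -1.    ]] 
q [-36.8  24.4  84.1   0.   71.4 -40.2] F [ 0.6  0.2 -0.2] w 0.08495293209415905 0.0
shift(tool) [0.0018 0.005  0.1368]
turn [ 0.0013  0.0011 -0.0001]
```

>>> move_arm --plan "0.002 0.005 0.04 0 0 0 0.085; 0 0 0.04 0 0 0 0.085; 0 0 0.03 0 0 0 0.085; 0 0 0.02 0 0 0 0.085; 0 0 0.007 0 0 0 0.085; 0 0 0 0 0 0 0.085; 0 0 0 0 0 0 0; 0 0 0 0 0 0 0; 0 0 0 0 0 0 0; 0 0 0 0 0 0 0; 0 0 0 0 0 0 0; 0 0 0 0 0 0 0" --grip_force 70

```text
time_s: 4.92
position: [0.4929, -0.2163, 0.0149]
tool_rot: [[-0.059, 0.998, 0.001], [0.998, 0.059, -0.0], [-0.0, 0.0, -1.0]]
ft_force: [0.9, 0.2, 5.4]
grip_width: 0.013
gripper_force: 69.0
```

>>> move_arm --plan "0 0 0 0 0 0 0; 0 0 0 0 0 0 0"

```text
time_s: 5.18
position: [0.4929, -0.2163, 0.015]
tool_rot: [[-0.059, 0.998, 0.001], [0.998, 0.059, -0.0], [-0.0, 0.0, -1.0]]
ft_force: [-0.1, -0.0, 5.9]
grip_width: 0.0132
gripper_force: 69.0
```

Run:
```python
from st import *
st()
im,d=snap('top');cv2.imwrite('pics/grip.png',cv2.resize(im[170:260,270:380],None,fx=5,fy=5,interpolation=3)[:,:,::-1])
```

```text
5.175 [ 0.4929 -0.2163  0.015 ] 
 [[-0.059   0.9983  0.0005]
 [ 0.9983  0.059  -0.0004]
 [-0.0004  0.0005 -1.    ]] 
q [-36.3  35.3  92.4   0.   52.3 -39.7] F [-0.1 -0.   5.9] w 0.013237642382722318 68.96195769309998
```

View pics/grip.png

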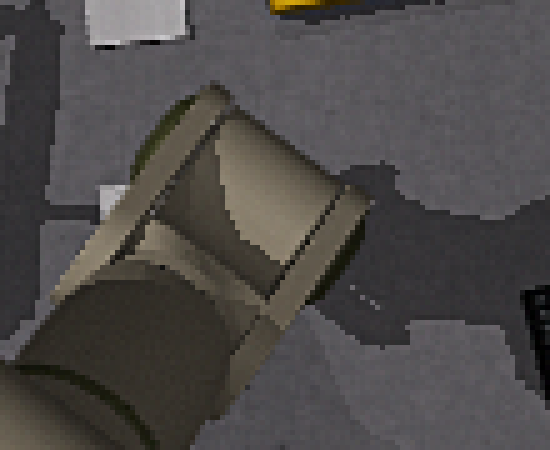

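>>> move_arm --plan "0 0 -0.02 0 0 0 0; 0 0 -0.05 0 0 0 0; 0 0 -0.055 0 0 0 0; 0 0 -0.055 0 0 0 0; 0 0 -0.055 0 0 0 0; 0 0 -0.03 0 0 0.166 0; 0 0 0 0 0.18 0 0; 0 0 0 0 0.185 0 0; 0 0 0 0 0.185 0 0; 0 0 0 0 0.18 0 0; 0 0 0 0 0 0 0; 0 0 0 0 0 0 0"

```text
time_s: 6.72
position: [0.4928, -0.2159, 0.2797]
tool_rot: [[0.079, 0.994, 0.071], [0.743, -0.106, 0.661], [0.664, 0.0, -0.747]]
ft_force: [-0.0, 0.5, -1.1]
grip_width: 0.0127
gripper_force: 68.4
```

```bash
cat >> st.py <<'E'
S=np.array([.5884,.0928,.1624]);Rp=np.c_[x,-y,-n]
E
python3 - <<'E'
from st import *
st();to(S-.0413*x+.055*n,Rp)
E
```

```text
6.725 [ 0.4928 -0.2159  0.2797] 
 [[ 0.0795  0.9943  0.0709]
 [ 0.7431 -0.1065  0.6607]
 [ 0.6645  0.0002 -0.7473]] 
q [-50.2  28.7  65.5  31.5 113.9 -38.4] F [-0.   0.5 -1.1] w 0.01274530086059432 68.43435287475586
shift(tool) [0.1174 0.0621 0.2436]
turn [-0.0001  0.0054  0.0004]
```

>>> move_arm --plan "0.02 0.01 0.03 0 0.005 0 0; 0.02 0.01 0.04 0 0 0 0; 0.02 0.01 0.045 0 0 0 0; 0.02 0.01 0.045 0 0 0 0; 0.02 0.012 0.045 0 0 0 0; 0.017 0.01 0.035 0 0 0 0; 0 0 0 0 0 0 0; 0 0 0 0 0 0 0; 0 0 0 0 0 0 0"

```text
time_s: 7.85
position: [0.5809, 0.0227, 0.1806]
tool_rot: [[0.079, 0.994, 0.073], [0.739, -0.107, 0.666], [0.67, 0.002, -0.743]]
ft_force: [0.9, -0.1, -1.9]
grip_width: 0.0128
gripper_force: 68.4
```

Run:
```python
from st import *
st();to(S-.0413*x+.055*n,Rp)
for nm in('top','side'):
    im,d=snap(nm)
    np.save(nm+'1.npy',im);np.save(nm+'d1.npy',d)
    for k in('opening','slot_end','screw','latch_post','latch_pivot'):
        for r in pinpoint(nm,k)[:2]: print(nm,k,np.round(r['pixel'],1),round(r['conf'],2))
    a=im[140:245,170:310] if nm=='top' else im[180:300,190:330]
    cv2.imwrite('pics/%s1.png'%nm,cv2.resize(a,None,fx=5,fy=5,interpolation=3)[:,:,::-1])
    O=S-.022*x+.04*n
    print('expected opening',proj(nm,O+.022*x),'top corners',proj(nm,O+.064*x+.035*y+.005*n),proj(nm,O+.064*x-.035*y+.005*n))
```

```text
7.85 [0.5809 0.0227 0.1806] 
 [[ 0.0786  0.9942  0.0732]
 [ 0.7385 -0.1074  0.6656]
 [ 0.6696  0.0017 -0.7427]] 
q [-26.5  31.   79.4  39.   87.6 -28.4] F [ 0.9 -0.1 -1.9] w 0.01284985309988123 68.40067148208618
shift(tool) [-0.0011 -0.0001  0.0056]
turn [ 0.0017 -0.0015  0.0007]
top opening [227.3 182. ] 0.78
top opening [167.9 209.3] 0.69
top slot_end [448.8 260.4] 0.84
top slot_end [355.2 291.9] 0.72
top screw [223.  182.5] 0.56
top latch_post [234.5 182.2] 0.65
top latch_post [197.3 192. ] 0.46
top latch_pivot [227.9 180. ] 0.74
top latch_pivot [213.9 203.5] 0.71
expected opening [227.6307 182.741 ] top corners [216.2852 191.7049] [218.9013 169.3906]
side opening [332.6 327. ] 0.83
side opening [243.  232.7] 0.72
side slot_end [249.3 350.4] 0.91
side slot_end [340.1 329.7] 0.9
side screw [242.4 248.4] 0.95
side screw [240.6 230.2] 0.47
side latch_post [247.5 238. ] 0.66
side latch_pivot [262.5 255.5] 0.91
expected opening [245.0797 235.3138] top corners [251.4906 236.898 ] [229.3054 230.4043]
```

View pics/top1.png

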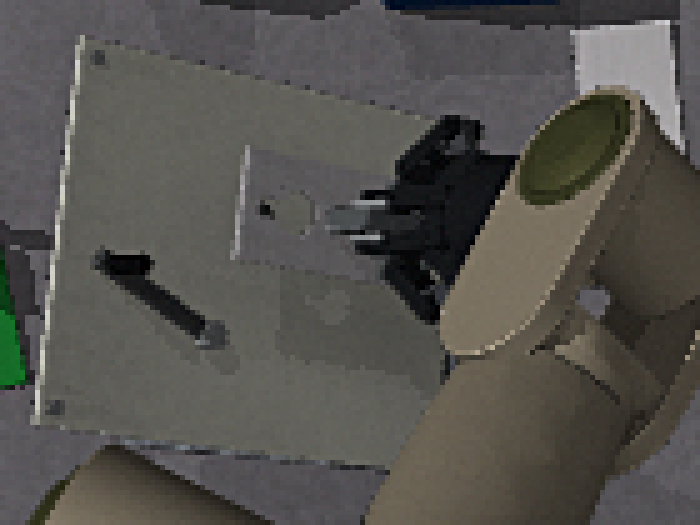

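>>> move_arm --plan "-0.001 0 0.015 0 0 0 0; 0 0 0.012 0 0 0 0; 0 0 0.008 0 0 0 0; 0 0 0.004 0 0 0 0; 0 0 0.003 0 0 0 0; 0 0 0 0 0 0 0; 0 0 0 0 0 0 0"

```text
time_s: 9.32
position: [0.5838, 0.0506, 0.1482]
tool_rot: [[0.079, 0.994, 0.072], [0.738, -0.107, 0.667], [0.671, 0.0, -0.742]]
ft_force: [-0.3, -0.2, -1.5]
grip_width: 0.0132
gripper_force: 68.4
```

Run:
```python
from st import *
st();to(S-.0413*x+.015*n,Rp);print('F tool',R.T@np.array(o['ft_force']))
```

```text
9.325 [0.5838 0.0506 0.1482] 
 [[ 0.0791  0.9943  0.072 ]
 [ 0.7377 -0.107   0.6666]
 [ 0.6705  0.0004 -0.7419]] 
q [-23.8  32.9  82.1  40.1  82.5 -29.5] F [-0.3 -0.2 -1.5] w 0.013176427415516653 68.40074300765991
shift(tool) [-0.0002  0.      0.0028]
turn [ 0.0004 -0.0027  0.0001]
F tool [-1.1934 -0.2497  0.9671]
```

>>> move_arm --plan "0 0 0.0015 0 -0.003 0 0; 0 0 0.0015 0 0 0 0; 0 0 0 0 0 0 0; 0 0 0 0 0 0 0"

```text
time_s: 9.82
position: [0.5841, 0.0522, 0.1464]
tool_rot: [[0.079, 0.994, 0.072], [0.74, -0.107, 0.664], [0.668, 0.001, -0.744]]
ft_force: [-1.3, -4.6, 3.2]
grip_width: 0.0129
gripper_force: 69.5
```

Run:
```python
from st import *
st();to(S-.0413*x+.015*n,Rp);print('F tool',R.T@np.array(o['ft_force']))
```

```text
9.825 [0.5841 0.0522 0.1464] 
 [[ 0.079   0.9943  0.072 ]
 [ 0.7398 -0.1069  0.6642]
 [ 0.6681  0.0008 -0.7441]] 
q [-23.6  33.   82.2  40.1  82.2 -29.5] F [-1.3 -4.6  3.2] w 0.012934877341805387 69.50177550315857
shift(tool) [-0.0003 -0.      0.0003]
turn [0.0007 0.0005 0.0005]
F tool [-1.3718 -0.793  -5.5516]
```

>>> move_arm --plan "-0.003 0 -0.0003 0 0 0 0; -0.004 0 0 0 0 0 0; -0.004 0 0 0 0 0 0; -0.004 0 0 0 0 0 0; -0.004 0 0 0 0 0 0; -0.003 0 0 0 0 0 0; 0 0 0 0 0 0 0; 0 0 0 0 0 0 0"

```text
time_s: 10.82
position: [0.5825, 0.0357, 0.1315]
tool_rot: [[0.079, 0.994, 0.072], [0.74, -0.107, 0.664], [0.668, 0.001, -0.744]]
ft_force: [-0.0, -5.1, 4.8]
grip_width: 0.0129
gripper_force: 69.7
```

Run:
```python
from st import *
st();to(S-.0413*x-.026*x+.015*n,Rp);print('F tool',R.T@np.array(o['ft_force']),o['wrist_torque'])
```

```text
10.825 [0.5825 0.0357 0.1315] 
 [[ 0.0794  0.9942  0.0723]
 [ 0.74   -0.1074  0.664 ]
 [ 0.668   0.0008 -0.7442]] 
q [-25.2  34.2  82.8  39.7  81.7 -31.7] F [-0.  -5.1  4.8] w 0.01288839577834419 69.6936571598053
shift(tool) [-0.0039 -0.0002  0.0003]
turn [0.001  0.0008 0.0001]
F tool [-0.5337  0.5015 -6.9407] [-0.2277  0.2283  0.162 ]
```

Moved ~22 mm, no jamming. Continue until the stop is felt.

>>> move_arm --plan "-0.002 0 0 0 0 0 0; -0.0015 0 0 0 0 0 0; 0 0 0 0 0 0 0; 0 0 0 0 0 0 0"

```text
time_s: 11.32
position: [0.5822, 0.0335, 0.1295]
tool_rot: [[0.079, 0.994, 0.072], [0.739, -0.107, 0.665], [0.669, 0.001, -0.744]]
ft_force: [-0.3, -3.8, 7.1]
grip_width: 0.0133
gripper_force: 69.8
```

>>> move_arm --plan "-0.001 0 0 0 0 0 0; -0.001 0 0 0 0 0 0; 0 0 0 0 0 0 0; 0 0 0 0 0 0 0"

```text
time_s: 11.82
position: [0.5821, 0.0327, 0.1287]
tool_rot: [[0.078, 0.994, 0.072], [0.739, -0.107, 0.666], [0.67, 0.002, -0.743]]
ft_force: [0.5, -0.5, 9.8]
grip_width: 0.0131
gripper_force: 69.8
```

Run:
```python
from st import *
st();to(S-.0413*x-.026*x+.015*n,Rp);print('F tool',R.T@np.array(o['ft_force']),o['wrist_torque'])
```

```text
11.825 [0.5821 0.0327 0.1287] 
 [[ 0.0781  0.9943  0.0725]
 [ 0.7386 -0.1066  0.6656]
 [ 0.6696  0.0015 -0.7427]] 
q [-25.5  34.5  82.9  39.7  81.7 -32.2] F [ 0.5 -0.5  9.8] w 0.013059888856167977 69.83940839767456
shift(tool) [ 0.0002 -0.0002  0.0003]
turn [ 0.001  -0.0014  0.0012]
F tool [ 6.2397  0.5628 -7.5477] [0.6266 0.1289 0.0371]
```

>>> move_arm --plan "0 0 0 0 0 0 0.06; 0 0 0 0 0 0 0.06; 0 0 0 0 0 0 0.06; 0 0 0 0 0 0 0.06; 0 0 -0.02 0 0 0 0.06; 0 0 -0.04 0 0 0 0.08; 0 0 -0.05 0 0 0 0.08; 0 0 -0.04 0 0 0 0.08; 0 0 0 0 0 0 0.08; 0 0 0 0 0 0 0.08"

```text
time_s: 13.08
position: [0.5708, -0.0668, 0.2383]
tool_rot: [[0.08, 0.994, 0.07], [0.739, -0.107, 0.665], [0.669, -0.002, -0.743]]
ft_force: [-0.6, 0.1, 0.4]
grip_width: 0.0799
gripper_force: 0.0
```

Run:
```python
from st import *
st()
im,d=snap('top');np.save('t2.npy',im)
O=S-.048*x;A=im[140:245,170:310]
A=cv2.resize(A,None,fx=5,fy=5,interpolation=3)[:,:,::-1].copy()
for a,b in((64,35),(64,-35),(-58,35),(-58,-35)):
    q=proj('top',O+a/1e3*x+b/1e3*y+.005*n);cv2.circle(A,tuple(int(round(v)) for v in (q-[170,140]+.5)*5),3,(0,0,255),-1);print(q)
cv2.imwrite('pics/hung.png',A)
pv=S+.027*x+.080*y
for th in(.35,.4,.45):
    b=pv+.085*(np.cos(th)*x-np.sin(th)*y);print(th,'post tip,base',proj('top',b+.046*n),proj('top',b+.01*n))
print('pivot',proj('top',pv+.011*n))
```

```text
13.075 [ 0.5708 -0.0668  0.2383] 
 [[ 0.0802  0.9943  0.0702]
 [ 0.7389 -0.1066  0.6653]
 [ 0.669  -0.0015 -0.7433]] 
q [-34.6  29.6  71.3  36.6 100.  -28.7] F [-0.6  0.1  0.4] w 0.07991852448494184 0.0
[215.8758 193.0526]
[218.4209 171.3512]
[246.0692 198.4728]
[248.404  177.7207]
0.35 post tip,base [198.1182 193.6899] [191.7409 193.7739]
0.4 post tip,base [198.7111 192.4669] [192.3292 192.5711]
0.45 post tip,base [199.3546 191.2827] [192.9677 191.4066]
pivot [212.4232 206.647 ]
```

View pics/hung.png

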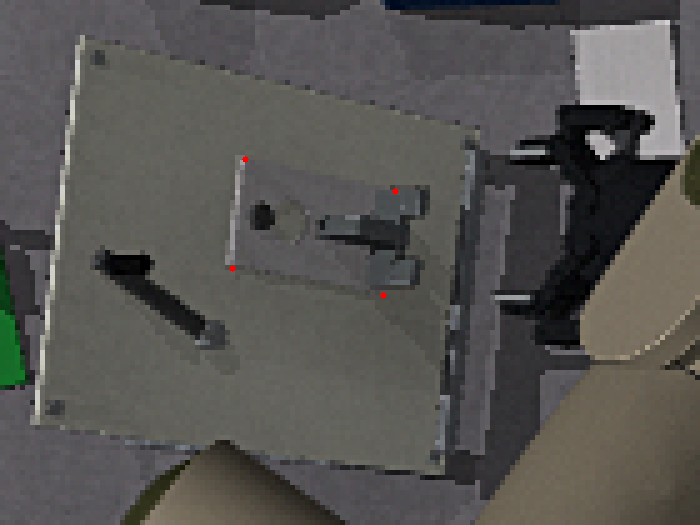

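Run:
```python
from st import *
to(S+.1053*x+.0469*y+.021*n,Rp)
prev=.4;t=np.array([.1053,.0469])
for th in np.linspace(.4,1.571,13)[1:]:
    a=85*(np.array([np.cos(th)-np.cos(prev),np.sin(th)-np.sin(prev)]));print(a.round(1),end=' ');prev=th
```

```text
shift(tool) [ 0.1737 -0.0462  0.1428]
turn [-0.002  -0.0009 -0.0008]
[-3.6  7.5] [-4.3  7.1] [-5.   6.6] [-5.6  6.1] [-6.2  5.5] [-6.7  4.9] [-7.1  4.2] [-7.5  3.5] [-7.8  2.8] [-8.  2.] [-8.2  1.2] [-8.3  0.4]
```

>>> move_arm --plan "0.04 -0.01 0 0 0 0 0.085; 0.045 -0.012 0 0 0 0 0.085; 0.045 -0.012 0 0 0 0 0.085; 0.044 -0.012 0 0 0 0 0.085; 0 0 0.04 0 0 0 0.085; 0 0 0.04 0 0 0 0.085; 0 0 0 0 0 0 0.085; 0 0 0 0 0 0 0.085"

```text
time_s: 14.12
position: [0.545, 0.1193, 0.2963]
tool_rot: [[0.079, 0.994, 0.071], [0.74, -0.106, 0.665], [0.668, 0.0, -0.744]]
ft_force: [-0.7, -0.8, 0.2]
grip_width: 0.0853
gripper_force: 0.0
```

Run:
```python
from st import *
st();to(S+.1053*x+.0469*y+.021*n,Rp)
```

```text
14.125 [0.545  0.1193 0.2963] 
 [[ 0.0789  0.9943  0.0711]
 [ 0.7396 -0.1062  0.6646]
 [ 0.6684  0.0002 -0.7438]] 
q [-18.5  19.8  77.7  40.8  92.6 -14.2] F [-0.7 -0.8  0.2] w 0.08528045601351748 0.0
shift(tool) [-0.0003 -0.0009  0.0641]
turn [-0.0003  0.0001  0.0005]
```

>>> move_arm --plan "0 -0.001 0.03 0 0 0 0.085; 0 0 0.024 0 0 0 0.085; 0 0 0.01 0 0 0 0.085; 0 0 0 0 0 0 0.085; 0 0 0 0 0 0 0; 0 0 0 0 0 0 0; 0 0 0 0 0 0 0; 0 0 0 0 0 0 0; 0 0 0 0 0 0 0; 0 0 0 0 0 0 0; 0 0 0 0 0 0 0; 0 0 0 0 0 0 0" --grip_force 25

```text
time_s: 15.62
position: [0.5485, 0.1618, 0.2485]
tool_rot: [[0.079, 0.994, 0.071], [0.74, -0.107, 0.664], [0.668, 0.0, -0.744]]
ft_force: [-0.5, -3.0, 2.6]
grip_width: 0.0114
gripper_force: 25.3
```

Run:
```python
from st import *
st();to(S+.1053*x+.0469*y+.021*n,Rp)
```

```text
15.625 [0.5485 0.1618 0.2485] 
 [[ 0.0794  0.9943  0.0715]
 [ 0.7396 -0.1068  0.6645]
 [ 0.6683  0.0001 -0.7439]] 
q [-13.8  22.2  82.3  41.7  84.3 -15.3] F [-0.5 -3.   2.6] w 0.011367067749558566 25.298336148262024
shift(tool) [-0.0001  0.0002 -0.    ]
turn [0.0001 0.0003 0.    ]
```

>>> move_arm --plan "-0.0036 0.0075 0 0 0 0 0; -0.0043 0.0071 0 0 0 0 0; -0.005 0.0066 0 0 0 0 0; -0.0056 0.0061 0 0 0 0 0; -0.0062 0.0055 0 0 0 0 0; -0.0067 0.0049 0 0 0 0 0; -0.0071 0.0042 0 0 0 0 0; -0.0075 0.0035 0 0 0 0 0; -0.0078 0.0028 0 0 0 0 0; -0.008 0.002 0 0 0 0 0; 0 0 0 0 0 0 0; 0 0 0 0 0 0 0"

```text
time_s: 17.12
position: [0.5932, 0.1102, 0.2063]
tool_rot: [[0.08, 0.994, 0.071], [0.74, -0.107, 0.664], [0.668, -0.001, -0.745]]
ft_force: [-4.6, -2.9, 0.8]
grip_width: 0.0108
gripper_force: 25.4
```

Run:
```python
from st import *
st();to(S+.027*x-.005*y+.021*n,Rp);print('F tool',R.T@np.array(o['ft_force']))
```

```text
17.125 [0.5932 0.1102 0.2063] 
 [[ 0.0802  0.9943  0.0706]
 [ 0.7403 -0.1069  0.6638]
 [ 0.6675 -0.001  -0.7446]] 
q [-17.8  29.1  78.   41.   84.9 -19.9] F [-4.6 -2.9  0.8] w 0.010842353545756706 25.416322946548462
shift(tool) [-0.0156  0.0021 -0.0002]
turn [-0.0007  0.0014 -0.0007]
F tool [-1.9187 -4.2599 -2.847 ]
```

>>> move_arm --plan "-0.008 0.0005 0 0 0 0 0; -0.0075 0 0 0 0 0 0; -0.0015 0 0 0 0 0 0; 0 0 0 0 0 0 0; 0 0 0 0 0 0 0"

```text
time_s: 17.75
position: [0.593, 0.0996, 0.197]
tool_rot: [[0.077, 0.994, 0.073], [0.737, -0.106, 0.667], [0.671, 0.002, -0.741]]
ft_force: [-0.4, 10.2, 8.9]
grip_width: 0.0107
gripper_force: 25.1
```

Run:
```python
from st import *
st();to(S+.027*x-.005*y+.021*n,Rp);print('F tool',R.T@np.array(o['ft_force']))
```

```text
17.75 [0.593  0.0996 0.197 ] 
 [[ 0.0769  0.9944  0.0727]
 [ 0.7371 -0.1058  0.6675]
 [ 0.6714  0.0022 -0.7411]] 
q [-18.9  29.7  78.7  41.1  84.6 -21.8] F [-0.4 10.2  8.9] w 0.010706216783327706 25.144614279270172
shift(tool) [-0.0016  0.0012 -0.0001]
turn [ 0.001  -0.0039  0.0022]
F tool [13.4989 -1.4292  0.1503]
```

>>> move_arm --plan "0.001 0 0 0 0 0 0; 0 0 0 0 0 0 0.04; 0 0 0 0 0 0 0.05; 0 0 0 0 0 0 0.05; 0 0 0 0 0 0 0.05; 0 0 -0.02 0 0 0 0.05; 0 0 -0.04 0 0 0 0.05; 0 0 -0.05 0 0 0 0.05; 0 0 -0.05 0 0 0 0.05; -0.04 0 -0.04 0 0 0 0.05; 0 0 0 0 0 0 0.05; 0 0 0 0 0 0 0.05"

```text
time_s: 19.25
position: [0.5752, -0.0633, 0.3182]
tool_rot: [[0.08, 0.994, 0.071], [0.739, -0.107, 0.665], [0.669, -0.0, -0.744]]
ft_force: [-0.5, 0.5, -0.4]
grip_width: 0.0499
gripper_force: 0.0
```

Run:
```python
from st import *
st()
im,d=snap('top')
A=cv2.resize(im[140:245,170:310],None,fx=5,fy=5,interpolation=3)[:,:,::-1].copy()
def dot(X,c):
    q=proj('top',X);cv2.circle(A,tuple(int(round(v)) for v in (q-[170,140]+.5)*5),3,c,-1)
O=S-.048*x
for a,b in((64,35),(64,-35)): dot(O+a/1e3*x+b/1e3*y+.005*n,(0,0,255))
pv=S+.027*x+.08*y
dot(pv+.011*n,(255,0,0));dot(pv-.095*y+.011*n,(255,0,0));dot(pv-.085*y+.046*n,(0,255,0))
cv2.imwrite('pics/end.png',A)
```

```text
19.25 [ 0.5752 -0.0633  0.3182] 
 [[ 0.0799  0.9943  0.0713]
 [ 0.7392 -0.1071  0.6649]
 [ 0.6687 -0.0004 -0.7435]] 
q [-34.1  26.7  62.9  38.6 108.6 -21.2] F [-0.5  0.5 -0.4] w 0.049944365151432635 0.0
```

View pics/end.png

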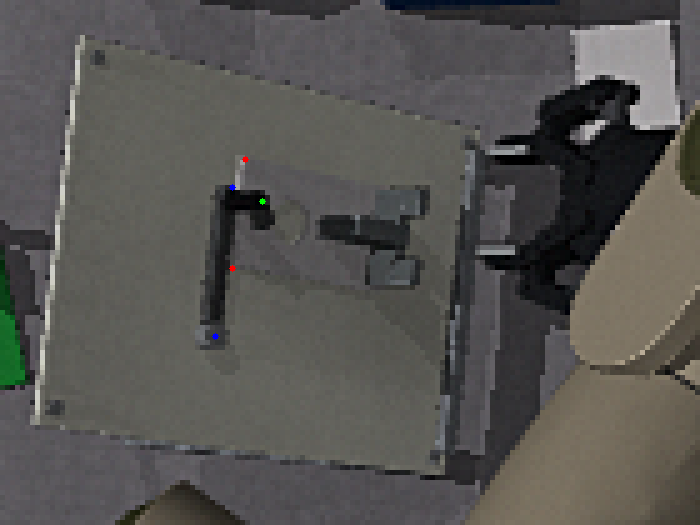

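Run:
```python
from st import *
to(S+.060*x-.005*y+.024*n,Rp)
```

```text
shift(tool) [0.0718 0.0017 0.1963]
turn [-0.0008 -0.0002  0.0002]
```

The bar lies shut across the cradle's top edge, with the post tip at crop (262,202) as predicted. I'll give the post one more push from above with closed fingers, to be sure it is at the stop.

>>> move_arm --plan "0.036 0.002 0 0 0 0 0; 0.036 0 0 0 0 0 0; 0 0 0.03 0 0 0 0; 0 0 0.04 0 0 0 0; 0 0 0.04 0 0 0 0; 0 0 0.04 0 0 0 0; 0 0 0.03 0 0 0 0; 0 0 0.016 0 0 0 0; 0 0 0 0 0 0 0; -0.006 0 0 0 0 0 0; -0.004 0 0 0 0 0 0; 0 0 0 0 0 0 0"

```text
time_s: 20.8
position: [0.5963, 0.1116, 0.2142]
tool_rot: [[0.08, 0.994, 0.072], [0.74, -0.108, 0.664], [0.668, 0.0, -0.744]]
ft_force: [-0.4, -0.0, 0.3]
grip_width: -0.0
gripper_force: 0.0
```

>>> move_arm --plan "-0.003 0 0 0 0 0 0; -0.002 0 0 0 0 0 0; 0 0 0 0 0 0 0; 0 0 0 0 0 0 0"

```text
time_s: 21.3
position: [0.5958, 0.1088, 0.2109]
tool_rot: [[0.079, 0.994, 0.072], [0.74, -0.107, 0.665], [0.668, 0.0, -0.744]]
ft_force: [-0.6, 0.6, 2.4]
grip_width: -0.0002
gripper_force: 0.9
```

Run:
```python
from st import *
st();to(S+.044*x-.005*y+.024*n,Rp);print('F tool',R.T@np.array(o['ft_force']))
```

```text
21.3 [0.5958 0.1088 0.2109] 
 [[ 0.0792  0.9943  0.0716]
 [ 0.7395 -0.1067  0.6646]
 [ 0.6684  0.0003 -0.7438]] 
q [-17.8  29.   77.2  41.   85.5 -19.5] F [-0.6  0.6  2.4] w -0.0001813480545268523 0.9162040986120701
shift(tool) [-0.0008 -0.0006  0.001 ]
turn [0.0002 0.0001 0.0003]
F tool [ 1.9579 -0.6866 -1.4455]
```

>>> move_arm --plan "-0.001 0 0 0 0 0 0; -0.001 0 0 0 0 0 0; 0 0 0 0 0 0 0; 0 0 0 0 0 0 0"

```text
time_s: 21.8
position: [0.5957, 0.1084, 0.2107]
tool_rot: [[0.078, 0.994, 0.072], [0.738, -0.106, 0.667], [0.67, 0.002, -0.742]]
ft_force: [0.6, 6.5, 7.1]
grip_width: 0.0001
gripper_force: 5.0
```

Run:
```python
from st import *
st();to(S+.044*x-.005*y+.024*n,Rp);print('F tool',R.T@np.array(o['ft_force']))
```

```text
21.8 [0.5957 0.1084 0.2107] 
 [[ 0.0775  0.9944  0.0721]
 [ 0.7379 -0.1059  0.6665]
 [ 0.6704  0.0016 -0.742 ]] 
q [-17.9  29.1  77.3  41.2  85.5 -19.7] F [0.6 6.5 7.1] w 0.00011949611385946645 5.024644732475281
shift(tool) [-0.0004 -0.0006  0.001 ]
turn [ 0.0005 -0.0026  0.0017]
F tool [ 9.5746 -0.1044 -0.9272]
```

Firm stop: 9.6 N and only 0.4 mm of travel. Back off and hand in.

>>> move_arm --plan "0.006 0 0 0 0 0 0; 0.006 0 0 0 0 0 0; 0 0 -0.03 0 0 0 0; 0 0 -0.05 0 0 0 0; 0 0 -0.05 0 0 0 0; 0 0 -0.03 0 0 0 0; 0 0 0 0 0 0 0; 0 0 0 0 0 0 0; 0 0 0 0 0 0 0"

```text
time_s: 22.92
position: [0.5849, 0.0107, 0.3355]
tool_rot: [[0.08, 0.994, 0.069], [0.739, -0.106, 0.665], [0.669, -0.002, -0.743]]
ft_force: [1.2, 0.8, 0.4]
grip_width: 0.0
gripper_force: 0.0
```

Run:
```python
from st import *
st()
im,d=snap('top')
cv2.imwrite('pics/final.png',cv2.resize(im[140:245,170:310],None,fx=5,fy=5,interpolation=3)[:,:,::-1])
```

```text
22.925 [0.5849 0.0107 0.3355] 
 [[ 0.08    0.9944  0.0693]
 [ 0.7391 -0.1058  0.6652]
 [ 0.6688 -0.002  -0.7434]] 
q [-27.3  24.6  63.5  40.3 105.5 -14.8] F [1.2 0.8 0.4] w 4.6807822447174005e-05 0.0
```

View pics/final.png

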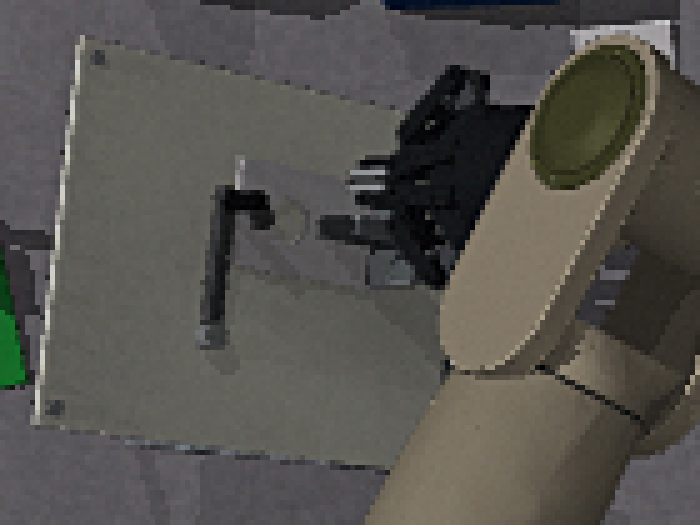

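The picture shows the bar (crop (212,335) to (226,190)) across the cradle's top edge, the cradle hanging straight and the gripper clear.

```bash
python3 -c "
from rig import env
print(env.close_job())"
```

```text
the job is handed in; nothing more can be done
None
```

The cradle hangs on the screw, home in its slot, and the retaining bar is shut against its stop across the top edge; I let go and handed the job in at about 23 s, with no verdict returned.

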